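Bring the black cup back round to the pick-up mark on the one-way carousel

TASK

The drinks carousel has carried the black cup past the green pick-up mark, and its ratchet pawl only lets it turn counterclockwise. Throw the pawl right over by its red-knobbed lever so that it stays clear of the teeth, then turn the platter backward (clockwise from above) by its orange post until the cup stands at the green mark, and finally flip the pawl back down onto the teeth so the carousel is locked again. Do not touch the cup, keep it upright, and leave the other things on the counter where they are.

Things in the scene. Friction and masses are not known exactly. Their poses are not given: they have to be found in the camera images.
- carousel: Fixed base: dark round steel plate, radius 109 mm. Origin on the platter's axis at counter level, z up. In its frame (bearings counterclockwise from +x, from above) the green mark (40 mm wide, 50 high, at radius 112 to 122) is at bearing -50 deg; the pawl's tip meets the teeth at (-68, 68) mm, its pivot is at (-25, 110) mm. At yaw 0 +x points away from the robot: green mark far right, pawl left.
- carousel_axis (a point): Point on the platter's axis at the height of the platter's top face, 36 mm above the counter.
- pickup (a point): The place on the platter's top (height 36 mm, radius 50 mm) facing the green mark, where the centre of the cup has to come. Fixed to the base, it does not turn with the platter.
- platter (a joint): Turn of the platter, rad, starts within 0.15 of 0. Rising is forward, counterclockwise from above; falling is backward, possible only with the pawl clear. Top: black rubber, radius 87 mm, 36 mm above the counter. 24 saw teeth (one each 0.26 rad, tops 29 mm above the counter) on a flange, radius 88 to 104 mm. Stays where it is left; 1 to 2 N at the post moves it.
- post (a point): Orange post that stands on the platter at radius 70 mm and turns with it, 12 mm thick with a 16 mm head and a 20 mm foot 3 mm high; it rises 47 mm above the platter's top. The point is on its axis 40 mm above the platter's top (76 mm above the counter). At platter 0 its bearing in the carousel's frame is 250 deg.
- pawl (a joint): Angle of the pawl and its lever about their common level shaft, rad: 0 down between the teeth (up to 0.15 on a tooth), rising as it is lifted. Gravity alone holds it: past 0.95 it falls by itself to its stop at 1.15 and stays there, clear of the teeth; brought back below 0.65 it falls by itself onto the teeth. Under 3 N at the knob moves it. The arm over the teeth is 60 mm long.
- pawl_knob (a point): Centre of the weighted 24 mm red ball knob on the pawl's lever, a straight 7 mm rod, 55 mm from lever_pivot. Pawl down: 30 mm level from lever_pivot, parallel to the pawl's arm towards its tip, and 46 mm above it. Pawl thrown back: 30 mm on the other side, 46 mm above it. It swings over the top in the upright plane through these points, which is free at both sides of the lever.
- cup: Black cup with a handle, standing on the platter, 56 mm high, rim 82 mm across, foot 52 mm; 0.19 kg. Origin on its underside, 13.5 mm from the centre of the bowl towards the handle; the handle points to its -y and reaches 54 mm from the origin.
- cup_center (a point): Centre of the cup's foot, under the middle of the bowl. It starts about 50 mm from the platter's axis, 0.6 to 1.3 rad counterclockwise of the green mark, and rides with the platter.
- leveller: Bystander: steel coffee leveller, a round puck 60 mm wide, 33 mm high, on the counter to the right. Origin at the centre of its underside.
- tamper: Bystander: steel tamper with a walnut handle, 58 mm wide, 90 mm high, on the counter to the left. Origin at the centre of its underside.
- lids: Bystander: stack of black cup lids, 85 mm wide, 39 mm high, on the counter to the left. Origin at the centre of its underside.
- spoon: Bystander: steel teaspoon, 130 mm long, on the counter to the right. Origin at the centre of its underside.
- lever_pivot (a point): Point on the pawl's shaft, 48 mm above the counter, where the lever with the red knob sits, 31 mm outboard of the pawl's arm. Next to it, from 19 mm towards the platter's axis on, is the steel bracket, 24 mm wide, top 56 mm above the counter.
Things that resemble listed ones, but are neither listed nor needed, are in the scene too. What is shaped like the cup but purple is not meant.

How it is judged:
By the outcome, as a careful person would: the job done as asked, in the order asked, and still so for the second after the job is handed in, with the robot touching nothing.
It also fails if it takes over 51 s, if anything falls off the work surface, if the arm or the gripper's body presses on something with over 40 N, if the wrist force passes 120 N, or if a joint passes its speed limit or range.

ROBOT

A 7-joint arm with a two-finger parallel gripper is mounted at the origin on a cart in front of the work surface, level with it; the furniture and walls round the work are solid. World frame = base frame: x ahead of the robot, y to its left, z up, the work surface at z = 0. Lengths are in m, angles in rad, forces in N, time in s.
With the tool pointing down it reaches from about 0.35 to 0.775 m from the base axis. Payload 3.1 kg.
Tool frame: the origin (TCP) lies midway between the tips of the shut fingers; the grasp point (between the pads) lies 19 mm behind it; z points along the fingers, y is the line along which they close (so a half turn about z gives the same grasp; the last joint's range is limited). The gripper opens to 85 mm and grips with 20 to 120 N. Pads are 22 mm wide; open, the fingers measure 114 mm over their backs; the gripper's body (76 mm by 85 mm) begins 54 mm behind the grasp point. The pads swing forward as they close: fully open they stand 13 mm farther back than shut.
Start: joints at [1.102, 0.311, 0.014, 1.512, -0.004, 1.319, -0.027], TCP at [0.228, -0.501, 0.231] pointing down, gripper open.
Joint ranges: [-2.7, 2.7], [-0.3, 1.91], [-1.27, 1.3], [0.12, 2.57], [-1.44, 4.58], [0.2, 2.03], [-3.05, 3.05]. Speed limits (rad/s): [2.79, 2.79, 3.14, 3.14, 3.14, 3.14, 3.14].

INTERFACE

Orientations are given as a unit quaternion [x, y, z, w].
In Python, from station import sensors, cams, hand_in gives the robot as it stands.
- The arm moves only by the shell command python3 -m inch 'ROWS' [OPENING] [FORCE]. ROWS is JSON, a list of rows, each a list of 6 numbers: the shift along the tool's x, y, z in mm, then the turn, a rotation vector about the tool's x, y, z in degrees. A call has 1 to 8 rows; each row is the pose to reach, as a shift and turn from the pose commanded when the call began, along the tool's axes at that moment; what a row does not reach only later rows make up. A row lasts 1/8 s, in which the tool goes at most 62.5 mm and 10.7 degrees, less where a joint would pass 70% of its speed; a pose out of reach is approached as far as the arm can. A call with a gripper value outside its range is refused whole. OPENING is the closure, from -1 (fully open) to 1 (shut), set as the call begins (- or left out, the last holds). The fingers move at their own pace and stop on an object; FORCE is the grip in N (left out, the last holds). Time passes only in rows, so rows that repeat a pose let the fingers close. It gives the time, the measured TCP pose, the force, the opening and the grip force at its end, in the units of the state.
- sensors.observe(): the state, without advancing time (a new reading comes with each control period).
- cams.snapshot(name): name is "side" or "top" or "wrist"; returns a dict with "frame" (420x560x3 uint8, red, green, blue), "intrinsics" (3x3 intrinsics, pixels), "world_from_camera" (4x4, takes a point from camera to world coordinates); the wrist camera has in their place "hand_eye" (4x4, takes a point from camera to tool coordinates, whose origin is the TCP and whose axes are the flange's). Camera axes: x right, y up, looking along -z (the intrinsics and any distortion apply to the point x, -y, -z); pixel columns grow to the right and rows downward; lengths in m; the calibration is good to about 2 mm. A picture is of the moment at which its call begins: read the wrist's pose just before it. There is no depth.
- hand_in(): hands the job in; it is judged then, once.
The state is a dict: "t": time; "joints": joint angles; "qvel": joint speeds; "joint_torque": joint torques, N m; "tool_pos": TCP position; "ee_rot": TCP orientation; "ft_force": force on the tool from outside, world axes, zero at the start; "ft_torque": the same for the moment, N m; "opening": finger opening in m; "grasp_force": force on a finger pad.
Only numpy, scipy, OpenCV 4.12 (cv2) and the standard library are available. Lean on these libraries where they do the work, as an engineer would, in place of code of your own. Each camera call takes 0.05 s, during which the arm holds its last target. There are 200 camera calls.

## Working session

There is one attempt and no reset: what is moved stays moved. The work goes in short steps, Python scripts to look and compute and a shell command to move; the robot and the scene stay as the last step left them, time stands still between calls to the robot, and variables do not carry over. Pictures are saved under pics/ and viewed, at most 14 in all, crops included, and the job is handed in when it is done.

```bash
mkdir -p pics; ls; python3 - <<'E'
from station import sensors, cams
import cv2,numpy as np
np.set_printoptions(precision=4,suppress=True)
s=sensors.observe();print(s['t'],s['tool_pos'],s['ee_rot'],s['opening'])
ims=[]
for n in('top','side'):
    c=cams.snapshot(n);print(n,c['intrinsics'],c['world_from_camera'],[k for k in c])
    cv2.imwrite(f'pics/{n}0.png',c['frame'][:,:,::-1]);np.savez(f'{n}0.npz',**c)
E
```

```text
pics
0.0 [ 0.2274 -0.5     0.2302] [ 0.9773  0.2118 -0.0003 -0.0012] 0.08538488673013803
top [[534.2896   0.     278.3044]
 [  0.     534.2896 212.073 ]
 [  0.       0.       1.    ]] [[-0.0298  0.9923 -0.1198  0.3174]
 [-0.9996 -0.0297  0.0028  0.0502]
 [-0.0007  0.1199  0.9928  1.4954]
 [ 0.      0.      0.      1.    ]] ['frame', 'intrinsics', 'world_from_camera']
side [[428.709   0.    282.478]
 [  0.    428.709 202.293]
 [  0.      0.      1.   ]] [[-0.9293  0.2149 -0.3005  0.0415]
 [-0.3693 -0.5609  0.7409  1.1693]
 [-0.0093  0.7995  0.6006  0.9765]
 [ 0.      0.      0.      1.    ]] ['frame', 'intrinsics', 'world_from_camera']
```

View pics/top0.png

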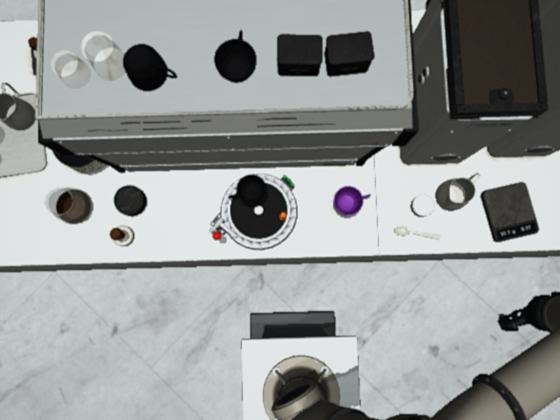

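View pics/side0.png

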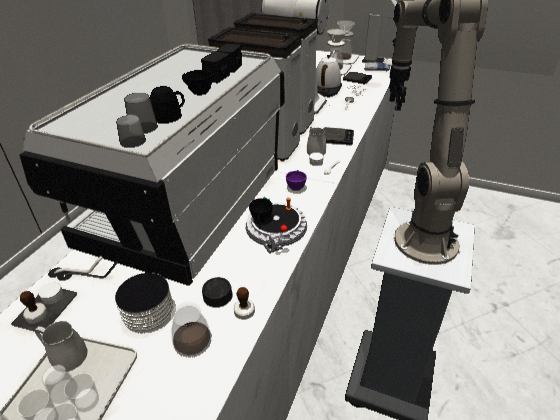

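The top view shows the carousel at about (258,210), with the black cup on it at (250,190), the green mark at (288,182), the orange post at (283,216) and the red knob at (216,236). The purple cup at (348,200) and the black cup on the machine at (147,66) are lookalikes. The side view has the carousel at (277,220). Next I'll measure these points and confirm them in a crop.

```bash
cat > h.py <<'E'
import numpy as np,cv2
from station import sensors,cams
from scipy.spatial.transform import Rotation as R
np.set_printoptions(precision=4,suppress=True)
def snap(n): return dict(cams.snapshot(n))
def load(n): return dict(np.load(n))
def ray(c,uv):
    K=c['intrinsics'];T=c['world_from_camera'];x=(uv[0]-K[0,2])/K[0,0];y=(uv[1]-K[1,2])/K[1,1]
    d=T[:3,:3]@np.array([x,-y,-1]);return T[:3,3],d/np.linalg.norm(d)
def plane(c,uv,z):
    o,d=ray(c,uv);return o+d*(z-o[2])/d[2]
def tri(rs):
    A=sum(np.eye(3)-np.outer(d,d) for o,d in rs);b=sum((np.eye(3)-np.outer(d,d))@o for o,d in rs)
    p=np.linalg.solve(A,b);return p,[np.linalg.norm(np.cross(p-o,d))*1e3 for o,d in rs]
HUE={'red':[(0,5),(174,180)],'orange':[(6,16)],'green':[(45,85)]}
def blob(c,name,box):
    u0,u1,v0,v1=box;hsv=cv2.cvtColor(np.ascontiguousarray(c['frame'][v0:v1,u0:u1]),cv2.COLOR_RGB2HSV)
    m=sum(((hsv[...,0]>=a)&(hsv[...,0]<=b)) for a,b in HUE[name])>0
    m=(m&(hsv[...,1]>120)&(hsv[...,2]>60)).astype(np.uint8)
    n,l,st,ce=cv2.connectedComponentsWithStats(m)
    return [(ce[i]+[u0,v0],st[i]) for i in np.argsort(-st[1:,4])[:2]+1] if n>1 else []
E
python3 - <<'E'
from h import *
t=load('top0.npz');s=load('side0.npz')
for n in HUE:
    for c,b,k in((t,(200,310,160,260),'top'),(s,(235,320,190,255),'side')):
        print(n,k,[(a.round(1),st) for a,st in blob(c,n,b)])
a=cv2.resize(t['frame'][155:255,195:315],None,fx=6.6,fy=6,interpolation=cv2.INTER_CUBIC)
a=cv2.resize(t['frame'][165:255,200:310],(400*11//9,400),interpolation=cv2.INTER_CUBIC)
b=cv2.resize(s['frame'][185:255,235:315],(305,267),interpolation=cv2.INTER_CUBIC)
b=cv2.copyMakeBorder(b,0,133,0,0,cv2.BORDER_CONSTANT)
cv2.imwrite('pics/crop0.png',np.hstack([a,b])[:,:,::-1])
E
```

```text
red top [(array([216.4, 235.2]), array([13, 71,  8,  9, 55], dtype=int32))]
red side [(array([283.4, 227.7]), array([45, 34,  8,  8, 46], dtype=int32))]
orange top [(array([282.2, 215.6]), array([79, 51,  7, 10, 56], dtype=int32))]
orange side [(array([288., 204.]), array([51,  8,  5, 12, 43], dtype=int32))]
green top [(array([287.9, 180.6]), array([83, 16, 10, 11, 34], dtype=int32))]
green side [(array([268.5, 199. ]), array([33,  9,  2,  1,  2], dtype=int32)), (array([264., 197.]), array([29,  7,  1,  1,  1], dtype=int32))]
```

View pics/crop0.png

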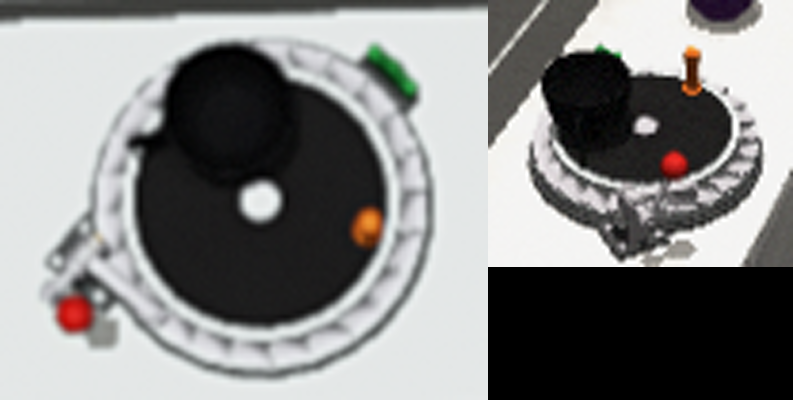

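The crop shows the hub at about (258.5,210.2), the cup rim centre at about (252,190) with the handle pointing left, the knob, the post and the green mark. The black cup on the platter is the one meant: it stands on the carousel, while the others are purple or up on the machine. Its rim circle gets fitted next.

```bash
cat >> h.py <<'E'
def cupfit(c,box):
    u0,u1,v0,v1=box;f=np.ascontiguousarray(c['frame'][v0:v1,u0:u1]);f=cv2.resize(f,None,fx=6,fy=6,interpolation=cv2.INTER_CUBIC)
    g=f.max(2);return g
E
python3 - <<'E'
from h import *
t=load('top0.npz');s=load('side0.npz')
kn,kr=tri([ray(t,(216.4,235.2)),ray(s,(283.4,227.7))]);print('knob',kn,kr,'plane94',plane(t,(216.4,235.2),.094))
# post head: top view centroid biased; top of head in side
po,pr=tri([ray(t,(282.2,214.5)),ray(s,(288,200))]);print('post',po,pr,plane(t,(282.2,214.5),.078))
hub=plane(t,(258.5,210.2),.038);print('hub',hub)
u0,v0=200,160
f=cv2.resize(t['frame'][160:260,200:310],None,fx=6,fy=6,interpolation=cv2.INTER_CUBIC)
g=f.max(2)
for th in(20,28,60):
    m=((g<th)*255).astype(np.uint8)
    m=cv2.morphologyEx(m,cv2.MORPH_OPEN,np.ones((9,9),np.uint8))
    cs,_=cv2.findContours(m,cv2.RETR_EXTERNAL,cv2.CHAIN_APPROX_NONE)
    for c in sorted(cs,key=cv2.contourArea)[::-1][:2]:
        (x,y),r=cv2.minEnclosingCircle(c);b=cv2.boundingRect(c)
        print(th,cv2.contourArea(c)/36,x/6+u0,y/6+v0,r/6,[b[0]/6+u0,b[1]/6+v0,b[2]/6,b[3]/6])
gr=blob(t,'green',(200,310,160,260))[0][0];g3=plane(t,gr,.047);print('green',g3,(g3-hub)[:2],np.degrees(np.arctan2(*(g3-hub)[[1,0]])),np.hypot(*(g3-hub)[:2]))
E
```

```text
knob [0.4292 0.2099 0.0989] [np.float64(0.6357078424293444), np.float64(0.6357078424293824)] plane94 [0.4302 0.2107 0.094 ]
post [0.4812 0.0356 0.0732] [np.float64(0.9839264394299605), np.float64(0.9839264394300082)] [0.4816 0.036  0.078 ]
hub [0.5001 0.1003 0.038 ]
20 755.4722222222222 249.91666666666666 192.33333333333334 18.421207427978516 [232.5, 175.83333333333334, 35.0, 31.833333333333332]
28 919.6111111111111 254.3027089436849 196.62592569986978 22.48639170328776 [231.83333333333334, 175.66666666666666, 43.666666666666664, 42.166666666666664]
28 26.180555555555557 233.25 214.33333333333334 8.064427057902018 [231.33333333333334, 206.5, 4.0, 15.833333333333334]
60 2569.2638888888887 257.36619059244794 206.17433166503906 31.958933512369793 [229.5, 175.33333333333334, 57.166666666666664, 62.666666666666664]
60 5.111111111111111 285.6666666666667 181.0 1.8856347401936848 [284.3333333333333, 179.66666666666666, 2.8333333333333335, 2.8333333333333335]
green [0.5787 0.0171 0.047 ] [ 0.0786 -0.0832] -46.65565400410661 0.11446718343321284
```

```bash
cat >> h.py <<'E'
def rel(targets):  # targets: (x,y,z, yaw of tool x in deg, tool pointing down); prints rows in mm/deg
    s=sensors.observe();R0=R.from_quat(s['ee_rot']);p0=np.array(s['tool_pos'])
    x=R0.as_matrix()[:,0];print('t',round(s['t'],2),'p',p0,'yaw',np.degrees(np.arctan2(x[1],x[0])).round(1),'F',np.round(s['ft_force'],1),'open',round(s['opening'],4))
    for X,Y,Z,w in targets:
        d=R0.inv().apply(np.array([X,Y,Z])-p0)*1e3
        q=R.from_euler('z',w,degrees=True)*R.from_euler('x',180,degrees=True)
        print(d.round(1),np.degrees((R0.inv()*q).as_rotvec()).round(1))
E
python3 - <<'E'
from h import *
rel([(.34,-.2,.33,36),(.40,.12,.34,47)])
c=snap('wrist');print(c['hand_eye'],c['intrinsics'])
E
```

```text
t 0.1 p [ 0.2274 -0.5001  0.2303] yaw 24.5 F [ 0.5 -0.5  0.1] open 0.0852
[ 226.7 -226.7  -99.2] [ -0.1  -0.  -11.5]
[ 413.8 -493.2 -108.7] [ -0.1  -0.  -22.5]
[[ 0.0005  0.9513  0.3082  0.0791]
 [ 1.     -0.0009  0.0014 -0.0003]
 [ 0.0016  0.3082 -0.9513 -0.1421]
 [ 0.      0.      0.      1.    ]] [[328.8908   0.     272.3563]
 [  0.     328.8908 205.257 ]
 [  0.       0.       1.    ]]
```

```bash
python3 -m inch '[[38,-38,-25,0,0,-3],[76,-76,-50,0,0,-6],[113,-113,-75,0,0,-8],[151,-151,-95,0,0,-10],[189,-189,-99,0,0,-11],[227,-227,-99,0,0,-12],[258,-271,-100,0,0,-14],[289,-316,-102,0,0,-16]]' 1; python3 -m inch '[[38,-46,0,0,0,-2],[78,-92,0,0,0,-4],[116,-134,0,0,0,-6],[140,-160,0,0,0,-7],[140,-160,0,0,0,-7]]'; python3 - <<'E'
from h import *
rel([(.40,.12,.34,47)])
E
```

```text
t: 1.15
tool_pos: [0.3599, -0.0916, 0.3331]
ee_rot: [0.938, 0.346, -0.0, 0.0]
ft_force: [0.9, -0.6, -0.6]
opening: 0.0002
grasp_force: 0.0
t: 1.78
tool_pos: [0.3618, 0.1224, 0.3333]
ee_rot: [0.914, 0.406, 0.0, -0.0]
ft_force: [-0.8, -0.9, -0.1]
opening: 0.0003
grasp_force: 0.0
t 1.77 p [0.3618 0.1224 0.3333] yaw 47.9 F [-0.8 -0.9 -0.1] open 0.0003
[23.9 30.  -6.7] [-0.  -0.   0.9]
```

```bash
cat >> h.py <<'E'
def wsnap():
    s=sensors.observe();T=np.eye(4);T[:3,:3]=R.from_quat(s['ee_rot']).as_matrix();T[:3,3]=s['tool_pos']
    c=snap('wrist');c['world_from_camera']=T@c['hand_eye'];return c
E
python3 - <<'E'
from h import *
c=wsnap();np.savez('w1.npz',**c);cv2.imwrite('pics/w1.png',c['frame'][:,:,::-1])
t=load('top0.npz')
for n in HUE: print(n,[(a.round(1),st) for a,st in blob(c,n,(0,560,0,420))])
for n,z in(('red',.094),('orange',.08),('green',.048)):
    b=blob(c,n,(0,560,0,420))
    if b: print(n,plane(c,b[0][0],z),tri([ray(c,b[0][0]),ray(t,blob(t,n,(200,310,160,260))[0][0])]))
E
```

```text
red [(array([264. ,  67.1]), array([254,  57,  21,  21, 345], dtype=int32))]
orange [(array([388.3, 150.9]), array([376, 142,  25,  19, 255], dtype=int32))]
green [(array([456.2, 105.6]), array([448,  91,  15,  30, 162], dtype=int32))]
red [0.4294 0.212  0.094 ] (array([0.43  , 0.2117, 0.0905]), [np.float64(0.814165680610592), np.float64(0.8141656806105514)])
orange [0.4776 0.0448 0.08  ] (array([0.4817, 0.0357, 0.0537]), [np.float64(0.167756405301276), np.float64(0.1677564053012796)])
green [0.5785 0.023  0.048 ] (array([0.5821, 0.0175, 0.0349]), [np.float64(1.4901418283858834), np.float64(1.4901418283860763)])
```

View pics/w1.png

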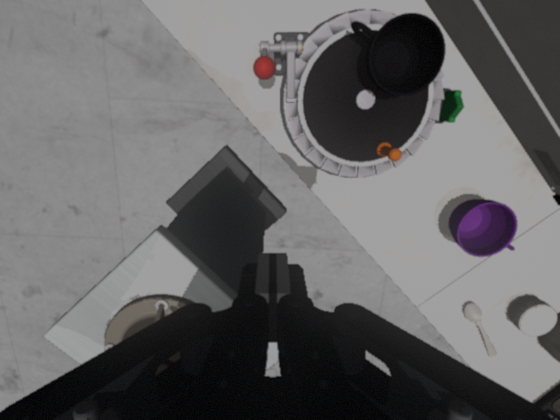

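The wrist view shows the knob at (264,67), the hub at (366,99), the post foot at (386,149) with its head at (395,154), the cup rim at about (408,53) with the handle at (360,30), and the green mark at (453,106). I'll work out the base yaw and the bearings from these.

```bash
python3 - <<'E'
from h import *
c=load('w1.npz');f=c['frame'];hsv=cv2.cvtColor(f,cv2.COLOR_RGB2HSV)
# hub: white blob
m=(f[85:115,350:382].min(2)>120).astype(np.uint8);n,l,st,ce=cv2.connectedComponentsWithStats(m);i=1+np.argmax(st[1:,4]);h=ce[i]+[350,85];print('hubpx',h,st[i])
for z in(.036,.039,.042): print('hub',z,plane(c,h,z))
hub=plane(c,h,.038)
# orange parts by rays: separate foot/head
m=np.zeros(f.shape[:2],np.uint8);m[130:170,370:410]=((hsv[130:170,370:410,0]>=4)&(hsv[130:170,370:410,0]<=18)&(hsv[130:170,370:410,1]>120))
ys,xs=np.nonzero(m);print('orange x',xs.min(),xs.max(),'y',ys.min(),ys.max())
for y in range(140,164,2): print(y,''.join('#' if v else '.' for v in m[y,372:406]),end=' | ')
print()
# rim: dark mask projected to z=.092, cup area
g=f.max(2)
K=c['intrinsics']
# rasterize world ortho at z=.092 and z=.036 (1mm/px) : x 0.38-0.62, y 0-0.24
T=np.linalg.inv(c['world_from_camera'])
def ortho(z):
    X,Y=np.meshgrid(np.arange(.38,.64,.0005),np.arange(0,.26,.0005),indexing='ij')
    P=np.stack([X,Y,np.full_like(X,z),np.ones_like(X)],-1)@T.T
    u=K[0,2]+K[0,0]*P[...,0]/-P[...,2];v=K[1,2]-K[1,1]*P[...,1]/-P[...,2]
    return cv2.remap(f,u.astype(np.float32),v.astype(np.float32),cv2.INTER_CUBIC)[::-1,::-1]
a=ortho(.036);b=ortho(.092)
cv2.imwrite('pics/ortho.png',cv2.resize(np.hstack([a[:,60:460],b[:,60:460]]),(800,520))[:,:,::-1])
E
```

```text
hubpx [364.7992  99.6721] [  7   6  18  18 244]
hub 0.036 [0.5008 0.1026 0.036 ]
hub 0.039 [0.5002 0.1031 0.039 ]
hub 0.042 [0.4996 0.1036 0.042 ]
orange x 376 400 y 142 160
140 .................................. | 142 ..........######.................. | 144 .......############............... | 146 .....###############.............. | 148 .....#######.#############........ | 150 ....########.##..##########....... | 152 .....########.###############..... | 154 ......#######################..... | 156 .........#.......############..... | 158 ..................#########....... | 160 .....................###.......... | 162 .................................. |
```

View pics/ortho.png

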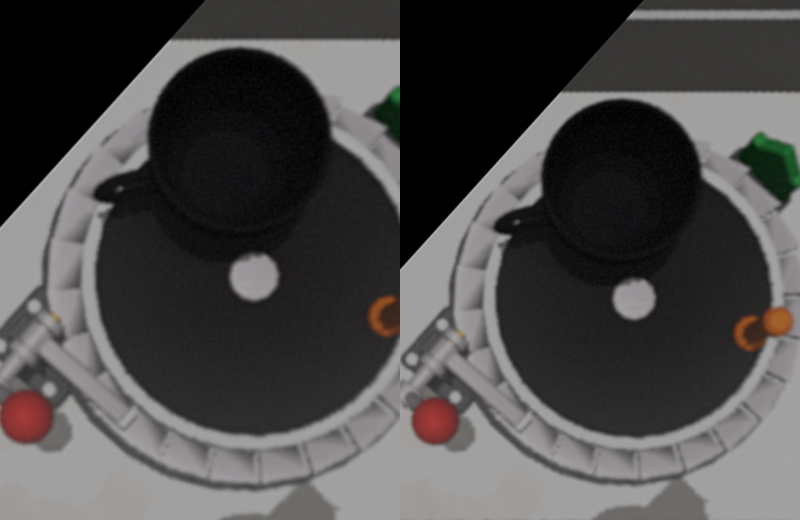

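Measured in the wrist ortho view:

| Item | Position or bearing | Check |
|---|---|---|
| Hub | (0.501,0.103) | |
| Cup centre | (0.5495,0.119) | r=50.7, bearing 18.8° |
| Post | (0.481,0.035) | r=70.5, bearing 253° |
| Base yaw | about 4° | |
| Knob | (0.430,0.211,0.094) | |

The radii match the sizes given. Next I go to the tip side of the knob.

```bash
python3 - <<'E'
from h import *
rel([(.403,.181,.15,48.3),(.403,.181,.082,48.3),(.446,.231,.082,48.3)])
E
```

```text
t 1.82 p [0.3622 0.12   0.3331] yaw 47.6 F [-0.2 -1.1  0.4] open -0.0006
[ 72.7 -11.  183.1] [ 0.   0.  -0.7]
[ 72.7 -11.  251.1] [ 0.   0.  -0.7]
[138.6 -12.9 251. ] [ 0.   0.  -0.7]
```

```bash
python3 -m inch '[[20,-3,50,0,0,-1],[40,-6,100,0,0,-1],[60,-9,150,0,0,-1],[73,-11,185,0,0,-1],[73,-11,215,0,0,-1],[73,-11,240,0,0,-1],[73,-11,251,0,0,-1],[73,-11,251,0,0,-1]]'; python3 - <<'E'
from h import *
rel([(.403,.181,.082,48.3),(.446,.231,.082,48.3)])
E
```

```text
t: 2.82
tool_pos: [0.4039, 0.1792, 0.0818]
ee_rot: [0.912, 0.41, -0.001, 0.0]
ft_force: [-0.6, -0.1, 0.7]
opening: 0.0
grasp_force: 0.0
t 2.83 p [0.4039 0.1792 0.0818] yaw 48.4 F [-0.6 -0.1  0.7] open 0.0
[ 0.8 -1.8 -0.2] [-0.   0.1  0.1]
[66.7 -2.9 -0.3] [-0.   0.1  0.1]
```

```bash
python3 -m inch '[[12,-2,0,0,0,0],[22,-2,0,0,0,0],[31,-2,0,0,0,0],[40,-2,0,0,0,0],[49,-2,0,0,0,0],[58,-2,0,0,0,0],[67,-2,0,0,0,0],[69,-2,0,0,0,0]]'; python3 -m inch '[[-10,0,0,0,0,0],[-30,0,-20,0,0,0],[-50,0,-60,0,0,0],[-70,0,-110,0,0,0],[-90,0,-160,0,0,0],[-90,0,-200,0,0,0],[-90,0,-200,0,0,0]]';python3 - <<'E'
from h import *
c=wsnap();np.savez('w2.npz',**c)
for n in HUE:
    print(n,[(a.round(1),st) for a,st in blob(c,n,(0,560,0,300))])
b=blob(c,'red',(0,560,0,300));print(plane(c,b[0][0],.094))
cv2.imwrite('pics/w2.png',c['frame'][:,:,::-1])
rel([])
E
```

```text
t: 3.82
tool_pos: [0.4486, 0.2342, 0.0823]
ee_rot: [0.912, 0.411, 0.0, -0.0]
ft_force: [-0.0, -1.2, -0.6]
opening: 0.0
grasp_force: 0.0
t: 4.7
tool_pos: [0.3896, 0.1662, 0.285]
ee_rot: [0.912, 0.41, 0.003, 0.001]
ft_force: [1.0, -0.6, -0.0]
opening: 0.0001
grasp_force: 0.0
red [(array([270.9,  58.5]), array([260,  46,  23,  26, 453], dtype=int32))]
orange [(array([410.4, 208. ]), array([404, 202,  14,  13, 137], dtype=int32)), (array([396.4, 196.4]), array([390, 191,  17,  14, 127], dtype=int32))]
green [(array([475.7, 153.4]), array([467, 138,  16,  32, 188], dtype=int32))]
[0.4657 0.2536 0.094 ]
t 4.75 p [0.3885 0.1657 0.283 ] yaw 48.4 F [-0.5  0.1  0.1] open -0.0004
```

View pics/w2.png

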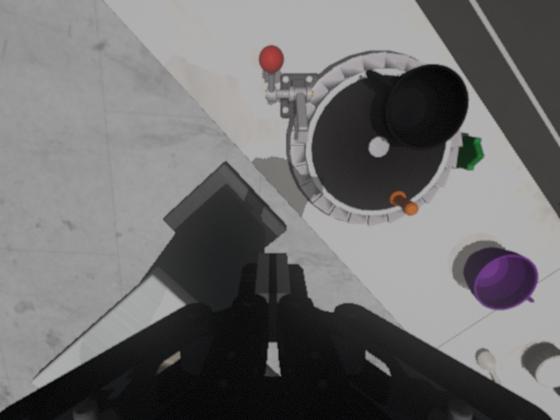

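The pawl is thrown: the knob is now at (271,59), which puts it at (0.466,0.254), the expected thrown position. The cup has not moved. Next I take finer bearings for the turn.

```bash
cat >> h.py <<'E'
def geom(c,cupuv=None,g=None):
    f=c['frame'];hu=c['hubuv']
    u,v=map(int,hu);m=(f[v-14:v+15,u-14:u+15].min(2)>120).astype(np.uint8);n,l,st,ce=cv2.connectedComponentsWithStats(m);i=1+np.argmax(st[1:,4]);h=ce[i]+[u-14,v-14]
    hub=plane(c,h,.038)[:2];print('hub',h.round(1),hub)
    def b(n,p):
        d=p[:2]-hub;print(n,p[:2],'r',np.hypot(*d).round(4),'bearing',np.degrees(np.arctan2(d[1],d[0])).round(1))
    return hub,b
E
python3 - <<'E'
from h import *
c=load('w2.npz');c['hubuv']=(379,147);hub,b=geom(c);f=c['frame']
o=blob(c,'orange',(0,560,0,300));b('head',plane(c,o[0][0],.081));b('foot',plane(c,o[1][0],.042))
b('green z.05',plane(c,blob(c,'green',(0,560,0,300))[0][0],.045))
m=cv2.inRange(cv2.cvtColor(f,cv2.COLOR_RGB2HSV),(45,90,20),(90,255,255))
m[:, :440]=0;cs,_=cv2.findContours(m,cv2.RETR_EXTERNAL,cv2.CHAIN_APPROX_NONE);k=max(cs,key=cv2.contourArea)
print(cv2.approxPolyDP(k,2.5,True)[:,0].tolist())
import json
for y in range(132,176,3): print(y,[int(x) for x in f[y,455:490:2,1]])
print('j',np.round(sensors.observe()['joints'],2))
E
```

```text
hub [378.1 146.9] [0.5007 0.103 ]
head [0.4811 0.038 ] r 0.0679 bearing -106.8
foot [0.4814 0.0407] r 0.0653 bearing -107.2
green z.05 [0.5803 0.0236] r 0.1124 bearing -45.0
[[464, 136], [458, 165], [472, 169], [483, 155], [480, 139]]
132 [48, 122, 152, 135, 134, 153, 160, 175, 176, 176, 175, 176, 175, 175, 175, 176, 175, 175]
135 [143, 152, 153, 107, 54, 52, 57, 138, 161, 170, 175, 175, 175, 175, 175, 175, 175, 176]
138 [149, 151, 154, 126, 39, 40, 40, 38, 38, 41, 86, 113, 116, 147, 176, 176, 175, 175]
141 [150, 150, 155, 143, 42, 39, 37, 38, 41, 60, 113, 125, 121, 152, 176, 175, 175, 175]
144 [150, 150, 153, 146, 59, 39, 40, 40, 42, 57, 86, 98, 98, 153, 176, 175, 175, 175]
147 [147, 145, 76, 56, 43, 41, 38, 39, 41, 42, 73, 96, 95, 118, 173, 176, 176, 175]
150 [151, 140, 49, 41, 39, 41, 43, 40, 42, 41, 55, 92, 97, 101, 162, 176, 176, 176]
153 [152, 127, 40, 42, 42, 41, 42, 40, 39, 41, 45, 80, 98, 99, 126, 175, 176, 176]
156 [152, 103, 42, 41, 42, 40, 41, 42, 41, 42, 48, 83, 113, 113, 124, 172, 176, 176]
159 [153, 84, 40, 40, 42, 43, 42, 42, 44, 60, 87, 97, 97, 130, 170, 176, 176, 176]
162 [149, 70, 44, 44, 41, 42, 44, 49, 76, 95, 96, 116, 160, 176, 176, 176, 175, 176]
165 [144, 48, 43, 41, 44, 40, 68, 107, 107, 109, 152, 175, 176, 175, 176, 176, 175, 175]
168 [139, 126, 139, 131, 103, 64, 90, 122, 122, 134, 174, 176, 176, 175, 175, 175, 176, 175]
171 [175, 175, 176, 176, 175, 176, 170, 171, 170, 173, 175, 175, 175, 176, 175, 176, 175, 176]
174 [176, 176, 176, 176, 176, 176, 175, 175, 176, 175, 176, 175, 175, 175, 176, 176, 176, 176]
j [ 0.38  0.07 -0.86  1.71  0.05  1.39 -1.22]
```

```bash
python3 - <<'E'
from h import *
rel([(.4806,.036,.14,73.3),(.4806,.036,.057,73.3)])
E
```

```text
t 4.75 p [0.3885 0.1657 0.283 ] yaw 48.4 F [-0.5  0.1  0.1] open -0.0004
[-35.9 154.6 143.4] [  0.2  -0.  -24.9]
[-36.  154.4 226.4] [  0.2  -0.  -24.9]
```

```bash
python3 -m inch '[[-9,39,30,0,0,-6],[-18,78,65,0,0,-12],[-27,116,100,0,0,-18],[-36,154,130,0,0,-25],[-36,154,143,0,0,-25],[-36,154,143,0,0,-25]]' 0 20; python3 - <<'E'
from h import *
rel([(.4806,.036,.14,73.3),(.4806,.036,.057,73.3)])
c=wsnap();np.savez('w3.npz',**c);o=blob(c,'orange',(0,560,0,420));print(o)
if o: print(plane(c,o[0][0],.081))
cv2.imwrite('pics/w3.png',c['frame'][:,:,::-1])
E
```

```text
t: 5.5
tool_pos: [0.4773, 0.0375, 0.1372]
ee_rot: [0.801, 0.598, -0.002, -0.002]
ft_force: [-0.1, 0.3, 0.4]
opening: 0.0429
grasp_force: 0.0
t 5.5 p [0.4773 0.0375 0.1372] yaw 73.5 F [-0.1  0.3  0.4] open 0.0429
[-0.5  3.6 -2.9] [-0.3  0.   0.2]
[-0.4  4.  80.1] [-0.3  0.   0.2]
[(array([279.8596, 215.9443]), array([267, 196,  26,  42, 862], dtype=int32))]
[0.4836 0.0441 0.081 ]
```

View pics/w3.png

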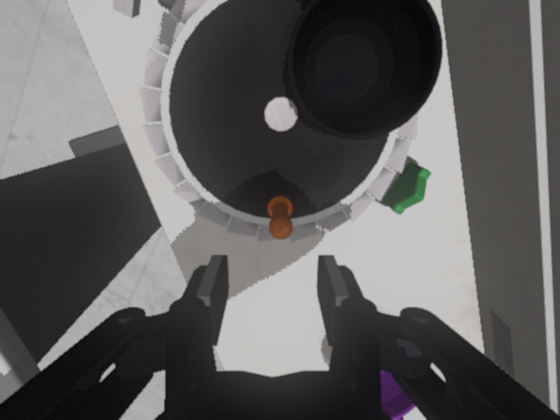

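The post head is at (281,228), its foot at (280,207), the hub at (281,114) and the green bracket at about (412,192). I use the head at z=0.081 for the fine alignment.

```bash
python3 - <<'E'
from h import *
c=load('w3.npz');c['hubuv']=(281,114);hub,b=geom(c)
b('head',plane(c,(281,228),.082));b('foot',plane(c,(279.5,208),.038));b('g1',plane(c,(426,174),.05));b('g2',plane(c,(402,209),.05));b('kink',plane(c,(421,194),.05))
E
```

```text
hub [280.1 114.4] [0.5013 0.1023]
head [0.4821 0.0363] r 0.0687 bearing -106.2
foot [0.4815 0.0354] r 0.0698 bearing -106.5
g1 [0.589  0.0344] r 0.1109 bearing -37.7
g2 [0.5684 0.0132] r 0.1115 bearing -53.0
kink [0.5834 0.0207] r 0.1158 bearing -44.8
```

```bash
python3 -m inch '[[0,2,20,0,0,0],[0,2,45,0,0,0],[0,2,68,0,0,0],[0,2,81,0,0,0],[0,2,81,0,0,0]]'; python3 -m inch '[[0,0,0,0,0,0],[0,0,0,0,0,0],[0,0,0,0,0,0],[0,0,0,0,0,0]]' 1 20;  python3 - <<'E'
from h import *
# arc rows
s=sensors.observe();p=np.array(s['tool_pos'])[:2];hub=np.array([.501,.1027]);d=p-hub
print(np.hypot(*d),np.degrees(np.arctan2(d[1],d[0])))
b0=np.arctan2(d[1],d[0]);x=R.from_quat(s['ee_rot']).as_matrix()[:,0];w=np.degrees(np.arctan2(x[1],x[0]))
rel([(*(hub+.0695*np.array([np.cos(b0-np.radians(a)),np.sin(b0-np.radians(a))])),.057,w-a) for a in range(8,65,8)])
E
```

```text
t: 6.18
tool_pos: [0.4813, 0.0371, 0.0583]
ee_rot: [0.801, 0.599, -0.0, -0.0]
ft_force: [-0.4, -0.3, -0.3]
opening: 0.0428
grasp_force: 0.0
t: 6.68
tool_pos: [0.4827, 0.0367, 0.0594]
ee_rot: [0.801, 0.598, 0.001, 0.001]
ft_force: [-1.2, 0.1, 6.3]
opening: 0.0146
grasp_force: 19.7
0.06845865548133875 -105.4901224533861
t 6.67 p [0.4827 0.0367 0.0594] yaw 73.5 F [-1.2  0.1  6.3] open 0.0146
[-0.5 -9.7  2.4] [ 0.1 -0.   8. ]
[  1.3 -19.2   2.3] [ 0.1 -0.1 16. ]
[  4.4 -28.4   2.3] [ 0.1 -0.1 24. ]
[  8.8 -37.    2.3] [ 0.1 -0.1 32. ]
[ 14.4 -45.    2.3] [ 0.1 -0.1 40. ]
[ 21.  -52.    2.3] [ 0.1 -0.1 48. ]
[ 28.5 -58.2   2.3] [ 0.1 -0.1 56. ]
[ 36.8 -63.2   2.3] [ 0.1 -0.1 64. ]
```

```bash
python3 -m inch '[[0,-10,0,0,0,8],[1,-19,0,0,0,16],[4,-28,0,0,0,24],[9,-37,0,0,0,32],[14,-45,0,0,0,40],[21,-52,0,0,0,48],[29,-58,0,0,0,56],[37,-63,0,0,0,64]]'; python3 -m inch '[[0,0,0,0,0,0],[0,0,0,0,0,0]]'; python3 - <<'E'
from h import *
rel([]);c=wsnap();np.savez('w4.npz',**c);cv2.imwrite('pics/w4.png',c['frame'][:,:,::-1])
E
```

```text
t: 7.68
tool_pos: [0.4351, 0.0905, 0.0595]
ee_rot: [0.997, 0.08, 0.004, -0.0]
ft_force: [5.1, -0.2, -1.4]
opening: 0.0144
grasp_force: 19.6
t: 7.92
tool_pos: [0.4351, 0.0905, 0.0594]
ee_rot: [0.996, 0.084, 0.003, -0.001]
ft_force: [5.5, 1.8, 1.3]
opening: 0.0146
grasp_force: 19.9
t 7.92 p [0.4351 0.0905 0.0594] yaw 9.6 F [5.5 1.8 1.3] open 0.0146
```

View pics/w4.png

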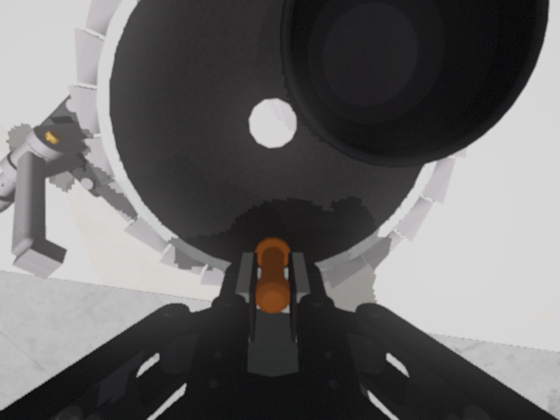

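The post is held at (273,285) and the platter has turned. The pawl arm stays up at (40,230) and the cup is at (415,60). I release and rise to check the cup against the mark.

```bash
python3 -m inch '[[0,0,0,0,0,0],[0,0,0,0,0,0],[0,0,0,0,0,0]]' 0; python3 -m inch '[[0,0,-40,0,0,0],[-10,0,-90,0,0,0],[-25,0,-140,0,0,0],[-40,0,-190,0,0,0],[-50,0,-230,0,0,0],[-50,0,-240,0,0,0],[-50,0,-240,0,0,0]]'; python3 - <<'E'
from h import *
rel([]);c=wsnap();np.savez('w5.npz',**c)
t=snap('top');np.savez('t5.npz',**t)
f=c['frame'];T=np.linalg.inv(c['world_from_camera']);K=c['intrinsics']
def ortho(z):
    X,Y=np.meshgrid(np.arange(.38,.64,.0005),np.arange(0,.26,.0005),indexing='ij')
    P=np.stack([X,Y,np.full_like(X,z),np.ones_like(X)],-1)@T.T
    u=K[0,2]+K[0,0]*P[...,0]/-P[...,2];v=K[1,2]-K[1,1]*P[...,1]/-P[...,2]
    return cv2.remap(f,u.astype(np.float32),v.astype(np.float32),cv2.INTER_CUBIC)[::-1,::-1]
cv2.imwrite('pics/w5.png',np.hstack([ortho(.05)[:,120:],ortho(.092)[:,120:]])[:,:,::-1])
E
```

```text
t: 8.35
tool_pos: [0.431, 0.0893, 0.0578]
ee_rot: [0.997, 0.083, -0.001, 0.0]
ft_force: [-0.8, -0.7, -0.1]
opening: 0.0424
grasp_force: 0.0
t: 9.22
tool_pos: [0.3826, 0.0815, 0.298]
ee_rot: [0.997, 0.082, -0.0, 0.0]
ft_force: [-0.2, 0.8, 0.1]
opening: 0.0425
grasp_force: 0.0
t 9.22 p [0.3826 0.0815 0.298 ] yaw 9.5 F [-0.2  0.8  0.1] open 0.0425
```

View pics/w5.png

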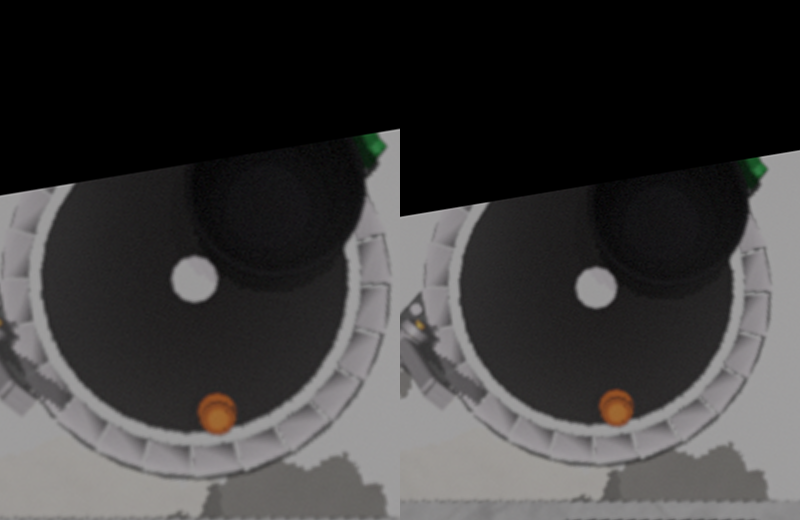

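The picture cuts off the far part of the cup. The rim centre is at about (672,205) in the right panel and the post at (217,412) in the left. I'll check numerically with the post bearings from the wrist and top views.

```bash
python3 - <<'E'
from h import *
c=load('w5.npz');T=np.linalg.inv(c['world_from_camera'])
def proj(c,p):
    q=np.linalg.inv(c['world_from_camera'])@np.append(p,1);K=c['intrinsics'];return K[0,2]+K[0,0]*q[0]/-q[2],K[1,2]-K[1,1]*q[1]/-q[2]
c['hubuv']=proj(c,[.501,.1027,.038]);hub,b=geom(c)
for a,st in blob(c,'orange',(0,560,0,420)): print(a,st);b('post',plane(c,a,.078))
t=load('t5.npz');t0=load('top0.npz')
for k,x in(('t0',t0),('t5',t)):
    x['hubuv']=(258,210);hub,b=geom(x)
    for n,z in(('orange',.075),('green',.047),('red',.094)):
        for a,st in blob(x,n,(200,310,160,260)): print(k,n,a,st[4]);b(n,plane(x,a,z))
cv2.imwrite('pics/t5.png',np.hstack([cv2.resize(x['frame'][160:260,205:305],(400,400),interpolation=cv2.INTER_CUBIC) for x in(t0,t)])[:,:,::-1])
E
```

```text
hub [271.9  59.7] [0.5013 0.1026]
[272.0321 123.5301] [264 115  17  18 249]
post [0.4353 0.0914] r 0.0669 bearing -170.4
hub [258.1 209.9] [0.5011 0.1013]
t0 orange [282.25   215.5714] 56
orange [0.4791 0.0359] r 0.069 bearing -108.6
t0 green [287.9118 180.5588] 34
green [0.5787 0.0171] r 0.1145 bearing -47.3
t0 red [216.4182 235.1818] 55
red [0.4302 0.2106] r 0.1303 bearing 122.9
hub [259.5 222.3] [0.4665 0.0983]
t5 green [288.0294 180.7941] 34
green [0.578  0.0168] r 0.1381 bearing -36.2
t5 red [201.7742 222.1613] 31
red [0.4658 0.2487] r 0.1504 bearing 90.3
```

View pics/t5.png

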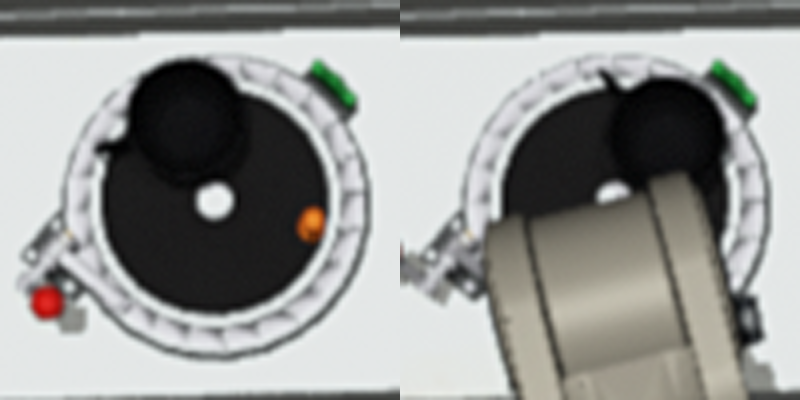

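```bash
python3 - <<'E'
from h import *
t=load('top0.npz');t['hubuv']=(258,210);hub,b=geom(t)
b('cup0',plane(t,(205+187.5/4,160+115/4),.092));b('cup5',plane(t,(205+267.5/4,160+135/4),.092))
E
```

```text
hub [258.1 209.9] [0.5011 0.1013]
cup0 [0.5513 0.1146] r 0.052 bearing 14.9
cup5 [0.5363 0.0618] r 0.0529 bearing -48.2
```

The turn came out at 64°. Both views put the cup within about 1–2° of the mark, roughly 1–2 mm. Next I flip the pawl back, coming from the far side of the knob.

```bash
python3 - <<'E'
from h import *
u=np.array([.66,.75]);p=np.array([.446,.2315])
rel([(*(p+.066*u),.17,48.7),(*(p+.066*u),.082,48.7)])
E
```

```text
t 9.32 p [0.3818 0.0813 0.2966] yaw 9.5 F [ 0.7 -0.   0.6] open 0.0429
[ 139.5 -179.2  126.2] [ -0.1   0.2 -39.2]
[ 139.8 -179.2  214.2] [ -0.1   0.2 -39.2]
```

```bash
python3 -m inch '[[25,-40,15,0,0,-8],[53,-75,40,0,0,-16],[81,-110,70,0,0,-24],[112,-145,100,0,0,-32],[140,-179,115,0,0,-39],[140,-179,126,0,0,-39],[140,-179,126,0,0,-39]]' 1; python3 - <<'E'
from h import *
u=np.array([.66,.75]);p=np.array([.446,.2315])
rel([(*(p+.066*u),.082,48.7),(*(p+.008*u),.082,48.7)])
E
```

```text
t: 10.2
tool_pos: [0.4897, 0.2797, 0.1696]
ee_rot: [0.912, 0.41, -0.003, 0.0]
ft_force: [0.7, 0.1, -0.9]
opening: 0.0003
grasp_force: 0.0
t 10.2 p [0.4897 0.2797 0.1696] yaw 48.4 F [ 0.7  0.1 -0.9] open 0.0003
[ 1.4 -0.8 87.6] [-0.1  0.3 -0.3]
[-56.6  -0.6  87.9] [-0.1  0.3 -0.3]
```

```bash
python3 -m inch '[[0,-1,40,0,0,0],[0,-1,75,0,0,0],[0,-1,87,0,0,0],[0,-1,87,0,0,0]]'; python3 -m inch '[[-10,0,0,0,0,0],[-20,0,0,0,0,0],[-29,0,0,0,0,0],[-37,0,0,0,0,0],[-44,0,0,0,0,0],[-51,0,0,0,0,0],[-57,0,0,0,0,0],[-57,0,0,0,0,0]]'; python3 -m inch '[[10,0,-10,0,0,0],[10,0,-50,0,0,0],[-20,0,-100,0,0,0],[-60,0,-150,0,0,0],[-110,0,-190,0,0,0],[-140,0,-220,0,0,0],[-140,0,-220,0,0,0]]';python3 - <<'E'
from h import *
rel([]);c=wsnap();np.savez('w6.npz',**c)
b=blob(c,'red',(0,560,0,300));print(b,[plane(c,x[0],.094) for x in b])
cv2.imwrite('pics/w6.png',c['frame'][:,:,::-1])
E
```

```text
t: 10.7
tool_pos: [0.4905, 0.2808, 0.0855]
ee_rot: [0.912, 0.41, -0.0, 0.0]
ft_force: [0.4, 0.3, 1.0]
opening: -0.0
grasp_force: 0.0
t: 11.7
tool_pos: [0.4525, 0.2387, 0.0852]
ee_rot: [0.912, 0.41, -0.0, 0.0]
ft_force: [0.5, -0.5, 0.8]
opening: 0.0004
grasp_force: 0.0
t: 12.58
tool_pos: [0.3614, 0.1343, 0.3088]
ee_rot: [0.912, 0.409, 0.004, 0.002]
ft_force: [0.2, 0.2, -0.1]
opening: -0.0002
grasp_force: 0.0
t 12.57 p [0.3614 0.1343 0.3088] yaw 48.3 F [ 0.2  0.2 -0.1] open -0.0002
[(array([270.8575,  75.0738]), array([260,  64,  22,  23, 393], dtype=int32))] [array([0.4295, 0.212 , 0.094 ])]
```

View pics/w6.png

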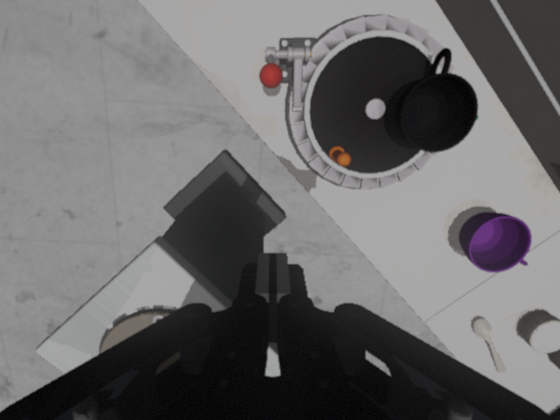

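The pawl is down again: the knob at (271,75) gives (0.4295,0.212), the same as at the start. The cup is upright in front of the mark. One last numeric check comes before hand-in.

```bash
python3 - <<'E'
from h import *
c=load('w6.npz');c['hubuv']=(375,108);hub,b=geom(c)
for a,st in blob(c,'orange',(0,560,0,300)): b('post',plane(c,a,.08 if a[1]>154 else .04))
f=c['frame'];m=((f.max(2)<24)*255).astype(np.uint8);m[:,:385]=0;m[:,490:]=0;m[:60]=0;m[170:]=0
g=cv2.morphologyEx(m,cv2.MORPH_OPEN,cv2.getStructuringElement(cv2.MORPH_ELLIPSE,(21,21)))
cs,_=cv2.findContours(g,cv2.RETR_EXTERNAL,cv2.CHAIN_APPROX_NONE);k=max(cs,key=cv2.contourArea);e=cv2.fitEllipse(k);print(e)
b('cup rim',plane(c,e[0],.092));b('byeye',plane(c,(438,112),.092))
E
```

```text
hub [374.8 108.5] [0.501  0.1033]
post [0.4321 0.0972] r 0.0692 bearing -174.9
((448.8931579589844, 106.0764389038086), (51.022552490234375, 75.49578094482422), 164.08067321777344)
cup rim [0.5491 0.0653] r 0.0612 bearing -38.3
byeye [0.5372 0.0679] r 0.0506 bearing -44.4
```

```bash
python3 - <<'E'
from h import *
c=load('w6.npz');c['hubuv']=(375,108);hub,b=geom(c)
print(blob(c,'orange',(0,560,0,300)))
b('head',plane(c,(344,159.5),.081));b('foot',plane(c,(337,154),.038))
f=cv2.resize(c['frame'][40:190,270:500],(782,510),interpolation=cv2.INTER_CUBIC);cv2.imwrite('pics/w6c.png',cv2.convertScaleAbs(f,alpha=2.2)[:,:,::-1])
E
```

```text
hub [374.8 108.5] [0.501  0.1033]
[(array([340.0074, 155.7132]), array([329, 146,  22,  20, 272], dtype=int32))]
head [0.4327 0.0911] r 0.0694 bearing -169.8
foot [0.4328 0.0905] r 0.0694 bearing -169.4
```

View pics/w6c.png

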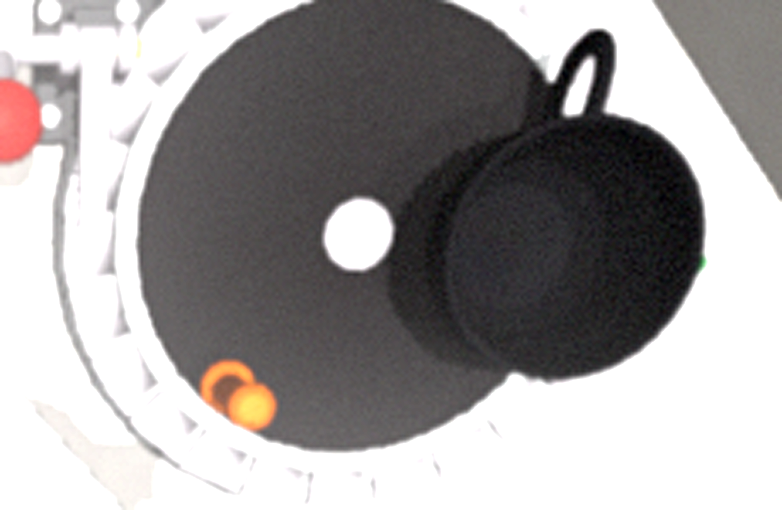

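In the brightened crop the cup rim is centred at (575,246), which is full-frame (439,112), at a bearing of about -44.5° against the mark's -45°. It stands upright, and the post at -169.6° has not moved. I'm handing in.

```bash
python3 -c "
from station import hand_in
print(hand_in())"
```

```text
the job is handed in; nothing more can be done
None
```

I threw the pawl over, turned the platter back about 64° so the cup stands within 1–2 mm of the green mark, and flipped the pawl back down onto the teeth. The job is handed in at about 13 s, but the hand-in call returned no verdict.

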